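# Gauge a blind hole and set the gap rule to it

## Task

Find out how deep the blind hole in the drilled block is: take the depth rod from its stand, lower it upright into the hole until it bottoms and press it there lightly for a moment (the block's face pushes the rod's sliding collar up to the depth; do not shift the collar by hand), then hang the rod back in its stand. Set the sliding jaw of the gap rule so that the gap between its two jaws equals the depth you measured.

Things in the scene. Friction and masses are not known exactly. Their poses are not given: they have to be found in the camera images.
- rod_handle (a point): depth rod, a loose tool of 0.12 kg that stands upright in its stand: this point is the centre of its plain dark cylindrical handle (26 mm diameter, 44 mm long), on the axis; z axis points up along the tool. Below the handle is a steel flange (46 mm diameter, 6 mm thick; its underside 28 mm below this point), and below that the bare rod (10 mm diameter, 60 mm long).
- rod_tip (a point): lower end of the depth rod, on its axis, 88 mm below the handle's centre and 60 mm below the flange's underside
- depth_collar (a joint): sliding brass collar on the rod (25 mm diameter, 10 mm tall), in m: distance from the rod's tip up to the collar's underside. Starts at 6 to 12 mm. It holds by friction (1.5 N) where it is pushed; when the rod is lowered into a hole the collar stops on the face round the hole, so that once the rod has bottomed the value is the hole's depth, and stays so after the rod is lifted out.
- stand_mouth (a point): stand of the depth rod, fixed: an upright steel tube (43 mm outside, 35 mm inside diameter, 66 mm deep inside) on a round foot (80 mm diameter); this point is the centre of the tube's open top, 75 mm above the bench. The rod hangs in it with the flange lying on the tube's rim, so that the flange's underside is level with this point.
- hole_mouth (a point): centre of the hole in the top face of the drilled block; axes as the block's, z up. The hole is vertical, 16 mm in diameter and blind; its depth, 16 to 36 mm, is not known beforehand. The hole lies 14 mm along the block's x and 6 mm along its y from the middle of the top.
- drilled_block: plain aluminium block, fixed, 84 x 64 x 46 mm high (x, y, z), one hole in its top; origin at the centre of its underside. Obstacles: a chair's back from about x 0.16, y 0.13 to x 0.42, y 0.50, 0.35 above the bench (rise over it when coming from the left; keep the upper arm clear); a pole at x 0.75, y 0.37, a tool hanging 8 cm nearer, 0.6 tall; the lamp's shade over 0.85 up
- jaw_tab (a point): gap rule: grip point on the sliding jaw, an upright square tab (14 x 14 mm) that stands on the jaw; the point is on the tab's axis, 54 mm above the bench (the free part of the tab runs from 29 to 68 mm above the bench). Its y axis points along the rule, the way the jaw opens; x points across the rule. Moving the tab along +y by some distance widens the gap by as much; it slides against 2 N of friction and stays where it is left.
- gap_jaw (a joint): gap between the facing sides of the fixed and the sliding jaw of the gap rule, in m: 0 shut, at most 0.095; starts at 60 to 80 mm
- fixed_jaw_face (a point): middle of the fixed jaw's face that looks at the sliding jaw, 20 mm above the bench. The rule is a steel bed, fixed, 40 x 150 x 12 mm with tick lines every 5 mm; both jaws are dark, 34 mm across and 16 mm tall on the bed, 14 mm thick along the rule. The gap is measured from here along the rule.
Not all that is in view belongs to the job. Leave any red look-alike of the part that bears rod_handle alone.

How it is judged:
On the way:
1. the depth rod has bottomed: tip at least 12 mm down the hole, upright within 0.1 rad, pressing on the bottom of the hole with more than 1.5 N (z of rod_tip in the frame of hole_mouth below -0.012 m and horizontal distance between rod_tip and hole_mouth below 0.006 m and angle between rod_tip's own z axis and vertical below 0.1 rad and contact force between depth_rod and bore_floor above 1.5 N), for 0.06 s.
At the end, for the whole second after the job is handed in: The depth rod hangs upright (within 0.1 rad) and still in its stand, flange on the rim (within 4 mm), and the gap of the rule stands at the collar's reading within 3 mm (the collar must read 15 to 39 mm: judged in 2 mm steps, each allowing 3 mm either side) (horizontal distance between rod_tip and stand_mouth below 0.012 m and z of rod_handle in the frame of stand_mouth between 0.024 and 0.032 m and angle between rod_handle's own z axis and vertical below 0.1 rad and linear speed of depth_rod below 0.02 m/s and velocity of joint gap_jaw between -0.005 and 0.005 m/s and ((value of joint depth_collar between 0.0149 and 0.017 m and value of joint gap_jaw between 0.012 and 0.02 m) or (value of joint depth_collar between 0.0169 and 0.019 m and value of joint gap_jaw between 0.014 and 0.022 m) or (value of joint depth_collar between 0.0189 and 0.021 m and value of joint gap_jaw between 0.016 and 0.024 m) or (value of joint depth_collar between 0.0209 and 0.023 m and value of joint gap_jaw between 0.018 and 0.026 m) or (value of joint depth_collar between 0.0229 and 0.025 m and value of joint gap_jaw between 0.02 and 0.028 m) or (value of joint depth_collar between 0.0249 and 0.027 m and value of joint gap_jaw between 0.022 and 0.03 m) or (value of joint depth_collar between 0.0269 and 0.029 m and value of joint gap_jaw between 0.024 and 0.032 m) or (value of joint depth_collar between 0.0289 and 0.031 m and value of joint gap_jaw between 0.026 and 0.034 m) or (value of joint depth_collar between 0.0309 and 0.033 m and value of joint gap_jaw between 0.028 and 0.036 m) or (value of joint depth_collar between 0.0329 and 0.035 m and value of joint gap_jaw between 0.03 and 0.038 m) or (value of joint depth_collar between 0.0349 and 0.037 m and value of joint gap_jaw between 0.032 and 0.04 m) or (value of joint depth_collar between 0.0369 and 0.039 m and value of joint gap_jaw between 0.034 and 0.042 m))); the robot touches nothing.
It fails at once if the rod is rammed into the block (more than 40 N) (contact force between depth_rod and drilled_block above 40 N).
It fails at once if the collar is touched by the fingers (contact force between depth_collar and the fingers above 0.5 N).
It also fails if it takes over 69 s, if anything falls off the work surface, if the arm or the gripper's body presses on something with over 40 N, if the wrist force passes 120 N, or if a joint passes its speed limit or range.

## Robot

A 6-joint arm with a two-finger parallel gripper is mounted at the origin on a cart in front of the work surface, level with it; the furniture and walls round the work are solid. World frame = base frame: x ahead of the robot, y to its left, z up, the work surface at z = 0. Lengths are in m, angles in rad, forces in N, time in s.
With the tool pointing down it reaches from about 0.375 to 0.975 m from the base axis. Payload 3.8 kg.
Tool frame: the origin (TCP) lies on the mounting face of the last link; the fingertips stand 173 mm ahead of it and the grasp point (between the pads) lies 155 mm ahead of it; z points along the fingers, y is the line along which they close (so a half turn about z gives the same grasp; the last joint's range is limited). The gripper opens to 85 mm and grips with 20 to 120 N. Pads are 22 mm wide; open, the fingers measure 114 mm over their backs; the gripper's body (76 mm by 85 mm) begins 54 mm behind the grasp point. The pads swing forward as they close: fully open they stand 13 mm farther back than shut.
Start: joints at [-1.345, 0.264, 1.604, -0, 1.274, -0.037], TCP at [0.175, -0.652, 0.405] pointing down, gripper open.
Joint ranges: [-2.63, 2.63], [-0.94, 2.18], [0.31, 2.57], [-1.31, 4.45], [0, 2.66], [-2.55, 2.55]. Speed limits (rad/s): [2.57, 2.57, 3.14, 3.14, 3.14, 3.14].

## Interface

Orientations are given as a rotation vector (axis times angle).
In Python, from workcell import bot gives the robot as it stands.
- The arm moves only by the tool drive_tool, never from a script. Its argument "increments" is a list of rows, each an object with "delta_pos": the shift along the tool's x, y, z in mm, a list of three; "turn": the turn about the tool's z in rad; "jaw": the opening, from -1 (shut) to 1 (fully open). A call has 1 to 8 rows; each row shifts and turns the commanded pose from where the row before left it, along the tool's axes as they then stand; what a row does not reach is not made up. A row lasts 1/12 s, in which the tool goes at most 41.7 mm and 7.16 degrees, less where a joint would pass 70% of its speed; a pose out of reach is approached as far as the arm can. A call is refused whole if a number of a shift passes 41.7 or a number of a turn 0.125, either way. A call with a gripper value outside its range is refused whole. The fingers move at their own pace and stop on an object; "grip_force" is the grip in N (left out, the last holds). Time passes only in rows, so rows that do not move let the fingers close. It gives the time, the measured TCP pose, the force, the opening and the grip force at its end, in the units of the state.
- bot.read_state(): the state, without advancing time (a new reading comes with each control period).
- bot.read_camera(name): name is "scene" or "side" or "wrist"; returns a dict with "pixels" (420x560x3 uint8, red, green, blue), "fovy" (degrees; the focal length in pixels is half the picture's height over the tangent of half this angle, whatever the lens; pixels are square), "cx", "cy" (the principal point, pixels), "camera_from_world" (4x4, takes a point from world to camera coordinates); the wrist camera has in their place "hand_eye" (4x4, takes a point from camera to tool coordinates, whose origin is the TCP and whose axes are the flange's). Camera axes: x right, y down, z forward; pixel columns grow to the right and rows downward; lengths in m; the calibration is good to about 2 mm. A picture is of the moment at which its call begins: read the wrist's pose just before it. There is no depth.
- bot.finish_job(): hands the job in; it is judged then, once.
The state is a dict: "time": time; "q": joint angles; "joint_vel": joint speeds; "joint_torque": joint torques, N m; "tool_pos": TCP position; "tcp_rot": TCP orientation; "wrist_force": force on the tool from outside, world axes, zero at the start; "torque": the same for the moment, N m; "width": opening from 0.0 (shut) to 1.0 (fully open); "grip_force": force on a finger pad.
Only numpy, scipy, OpenCV 4.12 (cv2) and the standard library are available. Lean on these libraries where they do the work, as an engineer would, in place of code of your own. Each camera call takes 0.05 s, during which the arm holds its last target. There are 200 camera calls.

## Working session

There is one attempt and no reset: what is moved stays moved. The work goes in short steps, Python scripts to look and compute and a tool call to move; the robot and the scene stay as the last step left them, time stands still between calls to the robot, and variables do not carry over. Pictures are saved under pics/ and viewed, at most 10 in all, crops included, and the job is handed in when it is done.

Besides the shell and the picture viewer there is one more tool, called as name(argument=value, ...), one argument or row to a line, values as JSON. drive_tool: Moves the arm, as the interface text tells. Its arguments: {"type":"object","properties":{"increments":{"type":"array"},"grip_force":{"type":"number"}},"required":["increments"]}

```bash
mkdir -p pics; ls; cat > h.py <<'E'
import numpy as np,cv2
from workcell import bot
from scipy.spatial.transform import Rotation as R
def tcp(s=None):
    s=s or bot.read_state();T=np.eye(4);T[:3,:3]=R.from_rotvec(s['tcp_rot']).as_matrix();T[:3,3]=s['tool_pos'];return T
def cam(n,save=None):
    T=tcp();c=bot.read_camera(n);im=np.array(c['pixels'])
    f=im.shape[0]/2/np.tan(np.radians(c['fovy'])/2)
    W=np.linalg.inv(T@np.array(c['hand_eye'])) if n=='wrist' else np.array(c['camera_from_world'])
    if save: cv2.imwrite('pics/'+save,im[:,:,::-1])
    return im,(f,c['cx'],c['cy'],W)
def proj(k,p):
    f,cx,cy,W=k;q=W[:3,:3]@np.array(p)+W[:3,3];return np.array([f*q[0]/q[2]+cx,f*q[1]/q[2]+cy])
def atz(k,u,v,z):
    f,cx,cy,W=k;d=W[:3,:3].T@np.array([(u-cx)/f,(v-cy)/f,1]);o=-W[:3,:3].T@W[:3,3];return o+d*(z-o[2])/d[2]
E
python3 - <<'E'
from h import *
import pickle
s=bot.read_state();print(s)
K={}
for n in('scene','side','wrist'):
    im,k=cam(n,n+'0.png');K[n]=k;c=-k[3][:3,:3].T@k[3][:3,3];print(n,k[0],k[1],k[2],c,k[3][2,:3])
pickle.dump(K,open('K.pkl','wb'))
a=cv2.imread('pics/scene0.png');b=cv2.imread('pics/side0.png')
E
```

```text
pics
{'time': 0.0, 'q': array([-1.34489709e+00,  2.64773608e-01,  1.60536599e+00,  2.06422296e-05,
        1.27371065e+00, -3.69255945e-02]), 'joint_vel': array([ 0.00038587, -0.00141374,  0.00086036,  0.00025001,  0.00037412,
       -0.00043566]), 'joint_torque': array([-2.05827171e-03, -5.15115023e+01, -3.67315149e+01,  2.92621380e-04,
        1.29034475e-02,  4.17695873e-06]), 'tool_pos': array([ 0.17528009, -0.65149332,  0.40335214]), 'tcp_rot': array([-3.11227648e+00, -4.11352871e-01,  3.03499216e-04]), 'wrist_force': array([-0.42231531,  0.25413953,  0.1878749 ]), 'torque': array([ 0.021987  , -0.00166603, -0.02603105]), 'grip_force': 0.0, 'width': 1.001313721084366}
scene 515.7314447297156 286.3234872553246 210.94667655351253 [-0.50030061 -0.84360962  0.62491365] [ 0.72900159  0.56105542 -0.39213964]
side 448.0382972927559 290.1803210764134 210.03422837884537 [-0.0213929   0.12783227  0.86079717] [ 0.50809563 -0.24196867 -0.82661357]
wrist 336.0718911357534 279.7956025916699 208.92927107189837 [ 0.2438635  -0.63278337  0.37256642] [-0.26608896 -0.06920791 -0.96146083]
```

View pics/scene0.png

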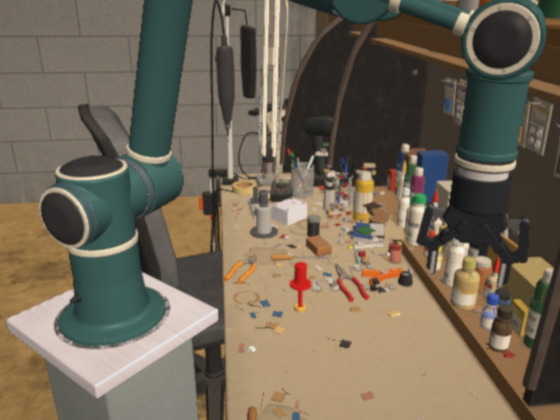

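View pics/side0.png

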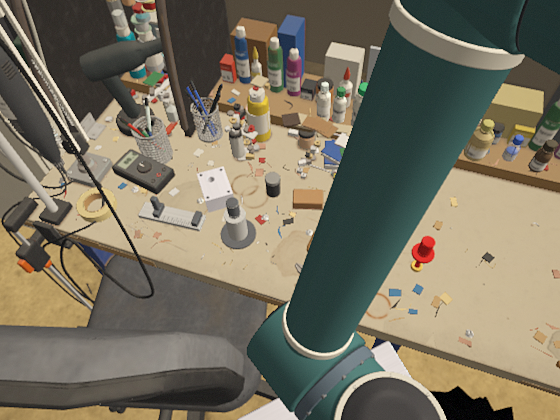

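Side view: stand with rod at about (237,225), block at (213,187), rule at (170,215) with tab at (153,206), red look-alike at (425,250). I'll enlarge that area.

```bash
python3 - <<'E'
import cv2
a=cv2.imread('pics/side0.png')[155:260,130:290];cv2.imwrite('pics/c1.png',cv2.resize(a,None,fx=5,fy=5,interpolation=cv2.INTER_CUBIC))
import pickle;from h import *
K=pickle.load(open('K.pkl','rb'))
for u,v,z in((238,235,0),(234,203,.125),(213,187,.046),(216,186,.046),(152,200,.068),(425,250,.05)): print(u,v,z,atz(K['side'],u,v,z))
for u,v,z in((264,231,0),(263,192,.125),(290,205,.046)): print(u,v,z,atz(K['scene'],u,v,z))
E
```

```text
238 235 0 [0.49942837 0.01041328 0.        ]
234 203 0.125 [0.49687066 0.00588359 0.125     ]
213 187 0.046 [0.61555704 0.01878488 0.046     ]
216 186 0.046 [0.61516681 0.01161844 0.046     ]
152 200 0.068 [0.62478478 0.15354239 0.068     ]
425 250 0.05 [ 0.26346422 -0.31345663  0.05      ]
264 231 0 [0.50765742 0.01142985 0.        ]
263 192 0.125 [0.49315617 0.0009178  0.125     ]
290 205 0.046 [0.61794526 0.00349816 0.046     ]
```

View pics/c1.png

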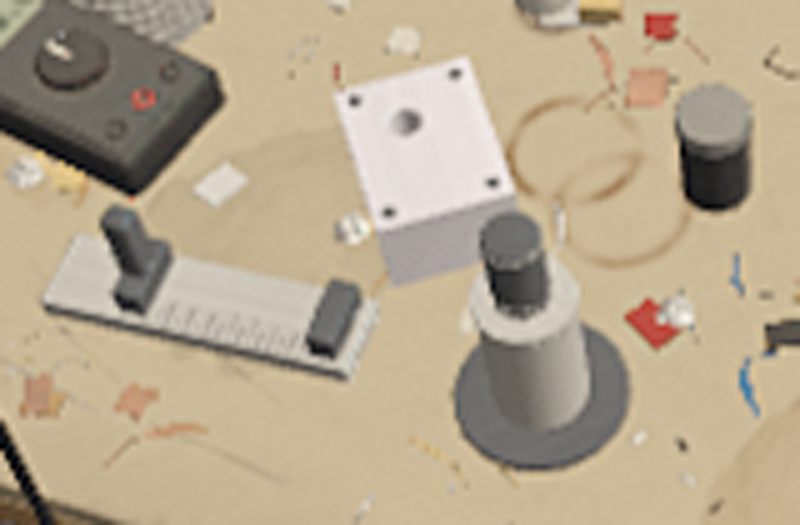

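The crop shows hole at (407,122), block top corners (340,95),(467,57),(513,195),(383,225), handle top (511,240), flange centre about (525,297), tab top (122,215), jaw tops, and rule corners.

```bash
python3 - <<'E'
import pickle;from h import *
K=pickle.load(open('K.pkl','rb'))
P={'hole':(407,122,.046),'c1':(338,95,.046),'c2':(467,57,.046),'c3':(515,197,.046),'c4':(383,226,.046),'htop':(511,238,.125),'flange':(525,297,.081),'foot':(542,393,.004),'tab':(122,217,.068),'fixtopL':(322,345,.012),'rodL':(45,300,.012),'r2':(80,238,.012),'r3':(349,372,.012),'r4':(378,312,.012)}
for n,(x,y,z) in P.items(): print(n,atz(K['side'],130+x/5,155+y/5,z).round(4))
print(tcp())
E
```

```text
hole [0.6379 0.0143 0.046 ]
c1 [0.6675 0.0374 0.046 ]
c2 [ 0.6618 -0.0249  0.046 ]
c3 [ 0.5756 -0.0142  0.046 ]
c4 [0.5872 0.0448 0.046 ]
htop [0.4994 0.0088 0.125 ]
flange [0.4998 0.0078 0.081 ]
foot [0.5    0.0088 0.004 ]
tab [0.6266 0.1476 0.068 ]
fixtopL [0.5628 0.0888 0.012 ]
rodL [0.6428 0.1941 0.012 ]
r2 [0.6695 0.17   0.012 ]
r3 [0.5439 0.0828 0.012 ]
r4 [0.5683 0.0601 0.012 ]
[[ 9.65665379e-01  2.59788787e-01 -4.00992390e-04  1.75289440e-01]
 [ 2.59789088e-01 -9.65663802e-01  1.74648085e-03 -6.51567705e-01]
 [ 6.64923065e-05 -1.79068954e-03 -9.99998395e-01  4.03632507e-01]
 [ 0.00000000e+00  0.00000000e+00  0.00000000e+00  1.00000000e+00]]
```

drive_tool(
  increments=[
    {"delta_pos":[36,-41,0],"turn":0,"jaw":1},
    {"delta_pos":[36,-41,0],"turn":0,"jaw":1},
    {"delta_pos":[36,-41,0],"turn":0,"jaw":1},
    {"delta_pos":[36,-41,0],"turn":0,"jaw":1},
    {"delta_pos":[36,-41,0],"turn":0,"jaw":1},
    {"delta_pos":[36,-41,0],"turn":0,"jaw":1},
    {"delta_pos":[36,-41,0],"turn":0,"jaw":1},
    {"delta_pos":[36,-41,0],"turn":0,"jaw":1},
  ],
)

```text
time: 0.82
tool_pos: [0.3229, -0.3508, 0.4044]
tcp_rot: [-3.114, -0.41, -0.0]
wrist_force: [0.8, 0.0, -0.0]
width: 1.001
grip_force: 0.0
```

drive_tool(
  increments=[
    {"delta_pos":[36,-41,0],"turn":0,"jaw":1},
    {"delta_pos":[36,-41,0],"turn":0,"jaw":1},
    {"delta_pos":[36,-41,0],"turn":0,"jaw":1},
    {"delta_pos":[36,-41,0],"turn":0,"jaw":1},
    {"delta_pos":[36,-41,0],"turn":0,"jaw":1},
    {"delta_pos":[0,0,0],"turn":0,"jaw":1},
    {"delta_pos":[0,0,0],"turn":0,"jaw":1},
    {"delta_pos":[0,0,0],"turn":0,"jaw":1},
  ],
)

```text
time: 1.48
tool_pos: [0.4146, -0.1658, 0.4045]
tcp_rot: [3.114, 0.414, -0.001]
wrist_force: [0.1, 0.2, 0.2]
width: 0.999
grip_force: 0.0
```

```bash
python3 - <<'E'
from h import *;import pickle
im,k=cam('wrist','w1.png');pickle.dump(k,open('k1.pkl','wb'));print(tcp().round(4))
for p in((.4998,.0088,.125),(.6379,.0143,.046),(.6266,.1476,.068)):print(proj(k,p))
cv2.imwrite('pics/w1b.png',cv2.resize(im[:,:,::-1],(800,600)))
E
```

```text
[[ 9.657e-01  2.595e-01 -6.000e-04  4.144e-01]
 [ 2.595e-01 -9.657e-01 -4.000e-04 -1.665e-01]
 [-7.000e-04  3.000e-04 -1.000e+00  4.045e-01]
 [ 0.000e+00  0.000e+00  0.000e+00  1.000e+00]]
[59.80939621 23.73530591]
[ 131.73841814 -142.92707314]
[ -74.62490973 -208.79746516]
```

View pics/w1b.png

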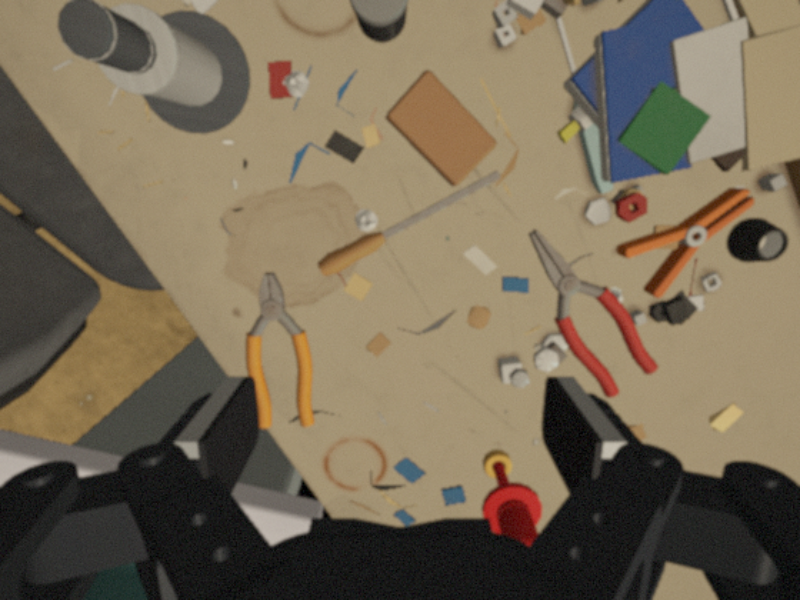

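The wrist view confirms the handle top at (62,21) in raw pixels, within 3 px of prediction. I'll go above the stand.

drive_tool(
  increments=[
    {"delta_pos":[25.5,-29.4,0],"turn":0,"jaw":1},
    {"delta_pos":[25.5,-29.4,0],"turn":0,"jaw":1},
    {"delta_pos":[25.5,-29.4,0],"turn":0,"jaw":1},
    {"delta_pos":[25.5,-29.4,0],"turn":0,"jaw":1},
    {"delta_pos":[25.5,-29.4,0],"turn":0,"jaw":1},
    {"delta_pos":[0,0,0],"turn":0,"jaw":1},
    {"delta_pos":[0,0,0],"turn":0,"jaw":1},
    {"delta_pos":[0,0,0],"turn":0,"jaw":1},
  ],
)

```text
time: 2.2
tool_pos: [0.4996, 0.0075, 0.4043]
tcp_rot: [3.114, 0.409, -0.002]
wrist_force: [-0.2, 0.1, 0.1]
width: 0.999
grip_force: 0.0
```

```bash
python3 - <<'E'
from h import *;import pickle
im,k=cam('wrist','w2.png');pickle.dump(k,open('k2.pkl','wb'));print(tcp().round(4))
for p in((.4998,.0088,.125),(.4998,.0088,0.081),(.6379,.0143,.046),(.6266,.1476,.068)):print(proj(k,p))
cv2.imwrite('pics/w2b.png',cv2.resize(im[:,:,::-1],(800,600)))
E
```

```text
[[ 9.663e-01  2.573e-01 -1.000e-03  4.994e-01]
 [ 2.573e-01 -9.663e-01 -7.000e-04  7.300e-03]
 [-1.100e-03  4.000e-04 -1.000e+00  4.044e-01]
 [ 0.000e+00  0.000e+00  0.000e+00  1.000e+00]]
[278.48453457 207.82399822]
[278.65135169 194.38115408]
[312.89457575  36.49918427]
[151.84229626  -1.73001365]
```

View pics/w2b.png

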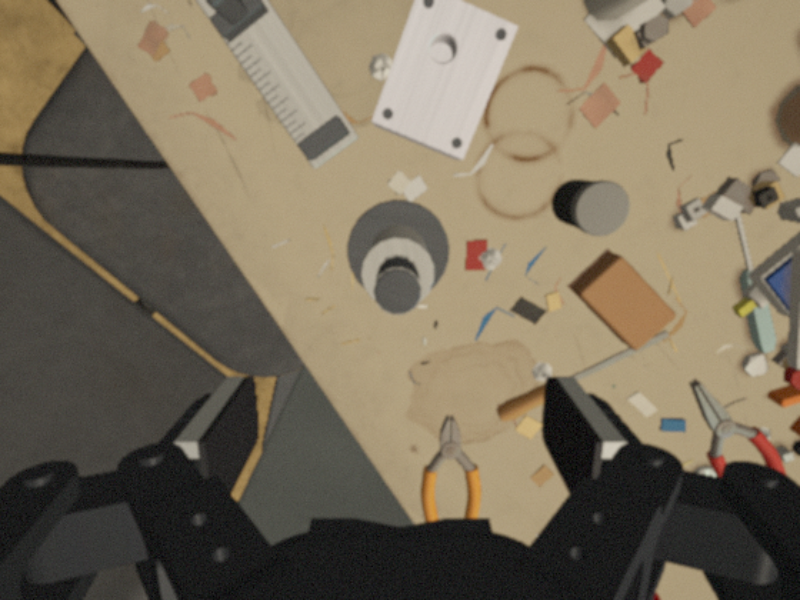

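Handle top at (278,201), flange centre near (279,185), hole at (310,34), fixed jaw near (228,97) in raw pixels. I'll refine these with circle fits.

```bash
python3 - <<'E'
from h import *;import pickle
k=pickle.load(open('k2.pkl','rb'));s=1.4286;T=tcp()
for n,x,y,z in(('htop',397,289,.125),('flange',398,265,.081),('foot',398,249,.004),('hole',443,49,.046),('b1',425,-22,.046),('b3',462,160,.046),('b2',519,25,.046),('b4',373,121,.046)):
  p=atz(k,x/s,y/s,z);print(n,p.round(4),(T[:3,:3].T@(p-T[:3,3])*1000).round(1))
side=pickle.load(open('K.pkl','rb'))['side']
E
```

```text
htop [0.5039 0.0104 0.125 ] [  5.5  -1.9 279.3]
flange [0.5076 0.0109 0.081 ] [  9.3  -1.5 323.3]
foot [0.5039 0.0102 0.004 ] [  5.6  -1.8 400.3]
hole [0.639  0.0172 0.046 ] [137.8  26.2 358.2]
b1 [0.6729 0.0383 0.046 ] [176.1  14.5 358.2]
b3 [ 0.579  -0.0134  0.046 ] [ 72.   40.3 358.3]
b2 [ 0.6636 -0.0238  0.046 ] [151.1  72.2 358.2]
b4 [0.5873 0.0488 0.046 ] [ 96.  -17.6 358.2]
```

drive_tool(
  increments=[
    {"delta_pos":[3,-1.5,35],"turn":0,"jaw":1},
    {"delta_pos":[0,0,35],"turn":0,"jaw":1},
    {"delta_pos":[0,0,35],"turn":0,"jaw":0.6},
    {"delta_pos":[0,0,25],"turn":0,"jaw":0.4},
    {"delta_pos":[0,0,12],"turn":0,"jaw":0},
    {"delta_pos":[0,0,0],"turn":0,"jaw":-0.2},
    {"delta_pos":[0,0,0],"turn":0,"jaw":-1},
    {"delta_pos":[0,0,0],"turn":0,"jaw":-1},
  ],
  grip_force=45,
)

```text
time: 2.92
tool_pos: [0.5031, 0.0106, 0.2645]
tcp_rot: [3.114, 0.41, 0.005]
wrist_force: [-0.4, 0.4, -2.3]
width: 0.294
grip_force: 44.2
```

drive_tool(
  increments=[
    {"delta_pos":[0,0,0],"turn":0,"jaw":-1},
    {"delta_pos":[0,0,0],"turn":0,"jaw":-1},
    {"delta_pos":[0,0,0],"turn":0,"jaw":-1},
    {"delta_pos":[0,0,0],"turn":0,"jaw":-1},
  ],
)

```text
time: 3.25
tool_pos: [0.5024, 0.0115, 0.2635]
tcp_rot: [3.114, 0.412, 0.002]
wrist_force: [0.0, -0.1, -1.3]
width: 0.292
grip_force: 44.2
```

```bash
python3 -c "
from h import *
print(tcp().round(4))"
```

```text
[[ 9.656e-01  2.600e-01  1.400e-03  5.024e-01]
 [ 2.600e-01 -9.656e-01 -0.000e+00  1.150e-02]
 [ 1.300e-03  4.000e-04 -1.000e+00  2.635e-01]
 [ 0.000e+00  0.000e+00  0.000e+00  1.000e+00]]
```

drive_tool(
  increments=[
    {"delta_pos":[0,0,-15],"turn":0,"jaw":-1},
    {"delta_pos":[0,0,-25],"turn":0,"jaw":-1},
    {"delta_pos":[0,0,-25],"turn":0,"jaw":-1},
    {"delta_pos":[0,0,-15],"turn":0,"jaw":-1},
    {"delta_pos":[26.6,5.8,0],"turn":0,"jaw":-1},
    {"delta_pos":[26.6,5.8,0],"turn":0,"jaw":-1},
    {"delta_pos":[26.6,5.8,0],"turn":0,"jaw":-1},
    {"delta_pos":[26.6,5.8,0],"turn":0,"jaw":-1},
  ],
)

```text
time: 3.92
tool_pos: [0.612, 0.0169, 0.3432]
tcp_rot: [3.114, 0.412, 0.001]
wrist_force: [-0.3, -0.2, -1.9]
width: 0.291
grip_force: 44.4
```

drive_tool(
  increments=[
    {"delta_pos":[26.6,5.8,0],"turn":0,"jaw":-1},
    {"delta_pos":[0,0,10],"turn":0,"jaw":-1},
    {"delta_pos":[0,0,10],"turn":0,"jaw":-1},
    {"delta_pos":[0,0,0],"turn":0,"jaw":-1},
    {"delta_pos":[0,0,0],"turn":0,"jaw":-1},
  ],
)

```text
time: 4.33
tool_pos: [0.6365, 0.018, 0.3207]
tcp_rot: [-3.114, -0.412, 0.007]
wrist_force: [-0.4, 0.1, -2.2]
width: 0.292
grip_force: 44.4
```

```bash
python3 - <<'E'
from h import *;import pickle
print(tcp().round(4))
o=[]
for n,c in(('side',(150,130,290,235)),('wrist',(180,60,380,420)),('scene',(230,120,370,260))):
  im,k=cam(n,n+'3.png');pickle.dump(k,open(n+'3.pkl','wb'));x0,y0,x1,y1=c
  print(n,proj(k,(.6385,.0158,.046)))
  a=im[y0:y1,x0:x1,::-1]; o.append(cv2.resize(a,None,fx=590/a.shape[0]*(1 if n=='wrist' else .5),fy=590/a.shape[0]*(1 if n=='wrist' else .5),interpolation=2));print(o[-1].shape)
b=np.zeros((600,800,3),np.uint8)
b[:590,:o[1].shape[1]]=o[1];x=o[1].shape[1]+5
b[:295,x:x+o[0].shape[1]]=o[0];b[300:595,x:x+o[2].shape[1]]=o[2]
print(x);cv2.imwrite('pics/m3.png',b)
E
```

```text
[[ 0.9656  0.26   -0.0047  0.6365]
 [ 0.26   -0.9656  0.      0.018 ]
 [-0.0045 -0.0012 -1.      0.3207]
 [ 0.      0.      0.      1.    ]]
side [210.68987918 179.46406276]
(295, 393, 3)
wrist [283.7779019 207.9951306]
(590, 328, 3)
scene [290.90029782 201.96445998]
(295, 295, 3)
333
```

View pics/m3.png

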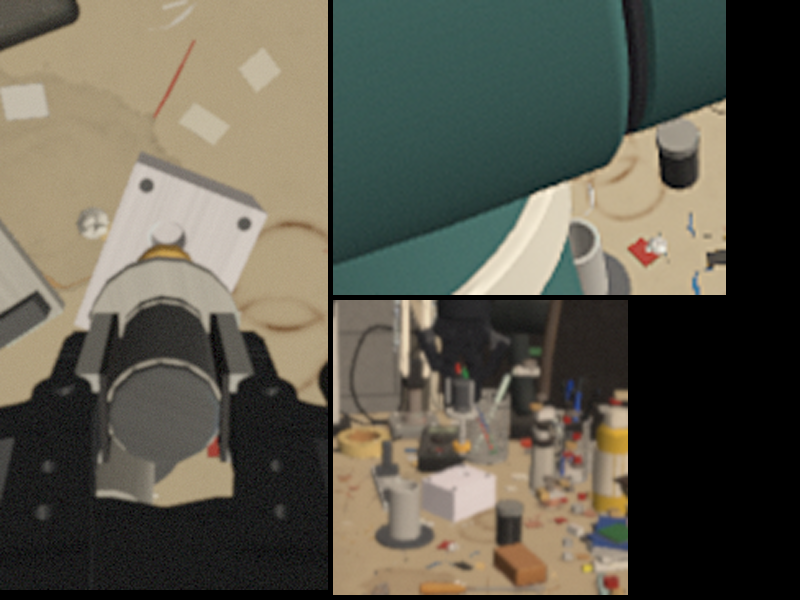

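The wrist view shows the hole peeking out past the brass collar, at about raw (283,205). The scene view shows the tip just above the block. I'll compute the relative offset.

```bash
python3 - <<'E'
from h import *;import pickle
k=pickle.load(open('wrist3.pkl','rb'));T=tcp();s=590/360
raw=lambda x,y:(180+x/s,60+y/s)
dz=.3207-.2635
for n,x,y,z in(('htop',164,413,.125+dz),('hole',169,238,.046),('flangeTop L',88,318,.081+dz),('flR',240,318,.081+dz),('c',140,155,.046),('c',267,212,.046)):
  u,v=raw(x,y);p=atz(k,u,v,z);print(n,(u,v),p.round(4),(T[:3,:3].T@(p-T[:3,3])*1000).round(1))
# project tool-axis rod: flange front edge, collar front edges for collar 6..12
def tp(a):return T[:3,:3]@np.array(a)/1000+T[:3,3]
for xo in(0,2):
  for nm,r,zz in(('flange edge',23,155-1.5+22+3),('collar low@8',12.5,155-1.5+88-8),('collar top',12.5,155-1.5+88-18),('tip',5,241.5)):
    u,v=proj(k,tp((xo+r,0,zz)));print(xo,nm,((u-180)*s,(v-60)*s))
ks=pickle.load(open('scene3.pkl','rb'))
u,v=proj(ks,tp((0,0,241.5)));print('scene tip',u,v)
im=cv2.imread('pics/wrist3.png');c=im[185:225,250:315];cv2.imwrite('pics/c3.png',cv2.resize(c,None,fx=12,fy=12,interpolation=cv2.INTER_CUBIC))
E
```

```text
htop (280.06779661016947, 312.0) [0.6369 0.0183 0.1822] [ -0.5  -0.5 140.8]
hole (283.1186440677966, 205.22033898305085) [0.6405 0.0169 0.046 ] [  2.6   1.8 277. ]
flangeTop L (233.6949152542373, 254.03389830508476) [0.6346 0.0412 0.1382] [  3.3 -23.2 184.8]
flR (326.4406779661017, 254.03389830508476) [ 0.6464 -0.0027  0.1382] [  3.3  22.3 184.8]
c (265.4237288135593, 154.5762711864407) [0.6739 0.0392 0.046 ] [ 40.7 -11.1 277. ]
c (342.91525423728814, 189.35593220338984) [ 0.6639 -0.0229  0.046 ] [ 14.9  46.3 277. ]
0 flange edge (np.float64(165.64767709874727), np.float64(261.9291548889524))
0 collar low@8 (np.float64(165.2290443571529), np.float64(243.54089062743344))
0 collar top (np.float64(165.28561218046187), np.float64(251.17276470781388))
0 tip (np.float64(165.1807967699419), np.float64(256.1003806995407))
2 flange edge (np.float64(165.65186843615973), np.float64(255.07445717890124))
2 collar low@8 (np.float64(165.23100238684188), np.float64(238.46851932935994))
2 collar top (np.float64(165.28782242997252), np.float64(245.87690621069575))
2 tip (np.float64(165.1825446534009), np.float64(251.28670901273983))
scene tip 290.2193732077533 190.7783473845872
```

View pics/c3.png

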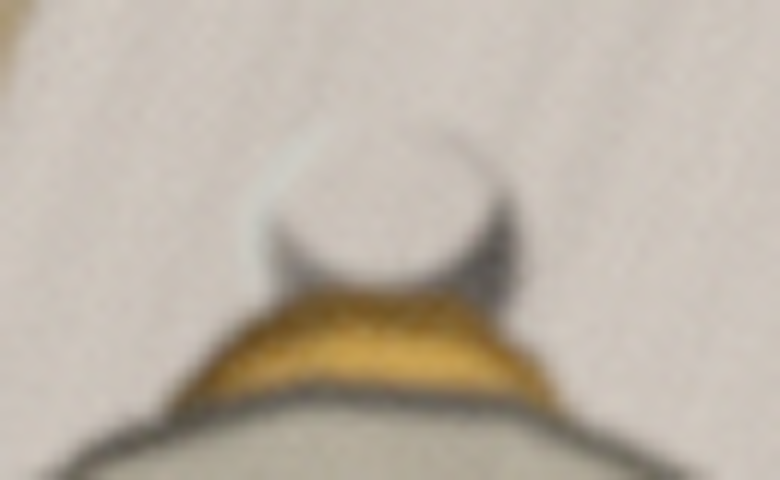

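Hole centre in raw is about (282,205), so in tool axes it is roughly +2 mm x and +1 mm y from the rod axis. I'll correct and lower carefully.

drive_tool(
  increments=[
    {"delta_pos":[2,1,0],"turn":0,"jaw":-1},
    {"delta_pos":[0,0,10],"turn":0,"jaw":-1},
    {"delta_pos":[0,0,10],"turn":0,"jaw":-1},
    {"delta_pos":[0,0,4],"turn":0,"jaw":-1},
    {"delta_pos":[0,0,3],"turn":0,"jaw":-1},
    {"delta_pos":[0,0,2],"turn":0,"jaw":-1},
    {"delta_pos":[0,0,0],"turn":0,"jaw":-1},
  ],
)

```text
time: 5.07
tool_pos: [0.64, 0.0175, 0.2927]
tcp_rot: [-3.114, -0.412, 0.002]
wrist_force: [-1.0, -0.2, -2.0]
width: 0.293
grip_force: 44.4
```

drive_tool(
  increments=[
    {"delta_pos":[0,0,2],"turn":0,"jaw":-1},
    {"delta_pos":[0,0,1.5],"turn":0,"jaw":-1},
    {"delta_pos":[0,0,0],"turn":0,"jaw":-1},
  ],
)

```text
time: 5.32
tool_pos: [0.6404, 0.0175, 0.2901]
tcp_rot: [-3.114, -0.412, -0.0]
wrist_force: [-0.2, 0.4, -2.1]
width: 0.294
grip_force: 44.4
```

drive_tool(
  increments=[
    {"delta_pos":[0,0,3],"turn":0,"jaw":-1},
    {"delta_pos":[0,0,3],"turn":0,"jaw":-1},
    {"delta_pos":[0,0,2],"turn":0,"jaw":-1},
    {"delta_pos":[0,0,0],"turn":0,"jaw":-1},
  ],
)

```text
time: 5.65
tool_pos: [0.6404, 0.0175, 0.2819]
tcp_rot: [3.114, 0.412, 0.0]
wrist_force: [0.2, 0.3, -1.3]
width: 0.291
grip_force: 44.6
```

drive_tool(
  increments=[
    {"delta_pos":[0,0,2],"turn":0,"jaw":-1},
    {"delta_pos":[0,0,1.5],"turn":0,"jaw":-1},
    {"delta_pos":[0,0,0],"turn":0,"jaw":-1},
  ],
)

```text
time: 5.9
tool_pos: [0.6403, 0.0175, 0.2785]
tcp_rot: [3.114, 0.412, 0.0]
wrist_force: [0.8, 1.2, -1.0]
width: 0.291
grip_force: 44.6
```

drive_tool(
  increments=[
    {"delta_pos":[0,0,1],"turn":0,"jaw":-1},
    {"delta_pos":[0,0,1],"turn":0,"jaw":-1},
    {"delta_pos":[0,0,0],"turn":0,"jaw":-1},
  ],
)

```text
time: 6.15
tool_pos: [0.6403, 0.0175, 0.2765]
tcp_rot: [3.114, 0.412, -0.0]
wrist_force: [-0.3, 0.7, -0.8]
width: 0.291
grip_force: 44.6
```

drive_tool(
  increments=[
    {"delta_pos":[0,0,1],"turn":0,"jaw":-1},
    {"delta_pos":[0,0,1],"turn":0,"jaw":-1},
    {"delta_pos":[0,0,0],"turn":0,"jaw":-1},
  ],
)

```text
time: 6.4
tool_pos: [0.6403, 0.0174, 0.2745]
tcp_rot: [3.114, 0.412, -0.0]
wrist_force: [-0.0, 0.1, -1.8]
width: 0.29
grip_force: 44.6
```

drive_tool(
  increments=[
    {"delta_pos":[0,0,1],"turn":0,"jaw":-1},
    {"delta_pos":[0,0,1],"turn":0,"jaw":-1},
    {"delta_pos":[0,0,0],"turn":0,"jaw":-1},
  ],
)

```text
time: 6.65
tool_pos: [0.6403, 0.0175, 0.2724]
tcp_rot: [3.114, 0.412, -0.0]
wrist_force: [0.3, 0.1, -0.1]
width: 0.288
grip_force: 44.6
```

drive_tool(
  increments=[
    {"delta_pos":[0,0,1],"turn":0,"jaw":-1},
    {"delta_pos":[0,0,1],"turn":0,"jaw":-1},
    {"delta_pos":[0,0,0],"turn":0,"jaw":-1},
  ],
)

```text
time: 6.9
tool_pos: [0.6405, 0.0175, 0.2715]
tcp_rot: [3.115, 0.412, 0.001]
wrist_force: [-1.4, 0.6, 4.2]
width: 0.29
grip_force: 45.3
```

drive_tool(
  increments=[
    {"delta_pos":[0,0,1],"turn":0,"jaw":-1},
    {"delta_pos":[0,0,1],"turn":0,"jaw":-1},
    {"delta_pos":[0,0,0],"turn":0,"jaw":-1},
  ],
)

```text
time: 7.15
tool_pos: [0.6409, 0.0176, 0.2713]
tcp_rot: [3.114, 0.412, 0.003]
wrist_force: [-3.9, 0.7, 12.3]
width: 0.293
grip_force: 46.0
```

Bottomed at about 14 N; depth is about 46 − 15 − 7.8 ≈ 23 mm. Next I'll lift and return.

drive_tool(
  increments=[
    {"delta_pos":[0,0,-10],"turn":0,"jaw":-1},
    {"delta_pos":[0,0,-15],"turn":0,"jaw":-1},
    {"delta_pos":[0,0,-25],"turn":0,"jaw":-1},
    {"delta_pos":[0,0,-25],"turn":0,"jaw":-1},
    {"delta_pos":[-27,-6,0],"turn":0,"jaw":-1},
    {"delta_pos":[-27,-6,0],"turn":0,"jaw":-1},
    {"delta_pos":[-27,-6,0],"turn":0,"jaw":-1},
    {"delta_pos":[-27,-6,0],"turn":0,"jaw":-1},
  ],
)

```text
time: 7.82
tool_pos: [0.5284, 0.0126, 0.3433]
tcp_rot: [-3.114, -0.412, 0.001]
wrist_force: [0.2, 0.7, -1.9]
width: 0.29
grip_force: 44.6
```

drive_tool(
  increments=[
    {"delta_pos":[-26.5,-6,0],"turn":0,"jaw":-1},
    {"delta_pos":[0,0,0],"turn":0,"jaw":-1},
    {"delta_pos":[0,0,0],"turn":0,"jaw":-1},
    {"delta_pos":[0,0,0],"turn":0,"jaw":-1},
  ],
)

```text
time: 8.15
tool_pos: [0.503, 0.0115, 0.344]
tcp_rot: [3.114, 0.412, 0.002]
wrist_force: [-0.4, 0.3, -1.1]
width: 0.291
grip_force: 44.6
```

```bash
python3 - <<'E'
from h import *;import pickle
print(tcp().round(4))
for n,c in(('scene',(235,140,305,240)),('side',(150,130,290,260))):
  im,k=cam(n,n+'4.png');pickle.dump(k,open(n+'4.pkl','wb'))
a=cv2.imread('pics/scene4.png')[160:245,225:305];b=cv2.imread('pics/side4.png')[130:260,170:290]
f=lambda a:cv2.resize(a,None,fx=590/a.shape[0],fy=590/a.shape[0],interpolation=2)[:, :395]
a,b=f(a),f(b);print(a.shape,b.shape);o=np.hstack([a,b]);cv2.imwrite('pics/m4.png',o[:, :800])
E
```

```text
[[ 9.657e-01  2.597e-01  1.500e-03  5.030e-01]
 [ 2.597e-01 -9.657e-01  0.000e+00  1.150e-02]
 [ 1.400e-03  4.000e-04 -1.000e+00  3.440e-01]
 [ 0.000e+00  0.000e+00  0.000e+00  1.000e+00]]
(590, 395, 3) (590, 395, 3)
```

drive_tool(
  increments=[
    {"delta_pos":[0,0,14],"turn":0,"jaw":-1},
    {"delta_pos":[0,0,15],"turn":0,"jaw":-1},
    {"delta_pos":[0,0,15],"turn":0,"jaw":-1},
    {"delta_pos":[0,0,15],"turn":0,"jaw":-1},
    {"delta_pos":[0,0,10],"turn":0,"jaw":-1},
    {"delta_pos":[0,0,6],"turn":0,"jaw":-1},
    {"delta_pos":[0,0,3],"turn":0,"jaw":-1},
    {"delta_pos":[0,0,0],"turn":0,"jaw":-1},
  ],
)

```text
time: 8.92
tool_pos: [0.5029, 0.0115, 0.2652]
tcp_rot: [-3.114, -0.412, 0.001]
wrist_force: [0.1, 0.1, -1.2]
width: 0.293
grip_force: 44.6
```

drive_tool(
  increments=[
    {"delta_pos":[0,0,1],"turn":0,"jaw":-1},
    {"delta_pos":[0,0,1],"turn":0,"jaw":-1},
    {"delta_pos":[0,0,0],"turn":0,"jaw":-1},
  ],
)

```text
time: 9.17
tool_pos: [0.503, 0.0115, 0.2643]
tcp_rot: [3.114, 0.412, 0.002]
wrist_force: [-0.4, 0.6, -1.3]
width: 0.292
grip_force: 44.6
```

drive_tool(
  increments=[
    {"delta_pos":[0,0,1],"turn":0,"jaw":-1},
    {"delta_pos":[0,0,0],"turn":0,"jaw":-1},
    {"delta_pos":[0,0,0],"turn":0,"jaw":-1},
  ],
)

```text
time: 9.42
tool_pos: [0.5027, 0.0115, 0.263]
tcp_rot: [3.114, 0.412, 0.001]
wrist_force: [0.5, -0.1, -1.2]
width: 0.288
grip_force: 44.6
```

drive_tool(
  increments=[
    {"delta_pos":[0,0,1],"turn":0,"jaw":-1},
    {"delta_pos":[0,0,0],"turn":0,"jaw":-1},
    {"delta_pos":[0,0,0],"turn":0,"jaw":-1},
  ],
)

```text
time: 9.67
tool_pos: [0.5029, 0.0115, 0.263]
tcp_rot: [3.114, 0.412, 0.001]
wrist_force: [-3.0, 0.5, 6.8]
width: 0.294
grip_force: 45.5
```

```bash
python3 -c "
from h import *
print(tcp().round(5), bot.read_state()['wrist_force'])"
```

```text
[[ 9.6566e-01  2.5982e-01  4.6000e-04  5.0288e-01]
 [ 2.5982e-01 -9.6566e-01 -3.0000e-05  1.1500e-02]
 [ 4.3000e-04  1.5000e-04 -1.0000e+00  2.6295e-01]
 [ 0.0000e+00  0.0000e+00  0.0000e+00  1.0000e+00]] [-2.99441551  0.49912756  6.83616262]
```

Seated at TCP z 0.2630, bottomed at 0.2713, so depth ≈ 22.7 mm. I'll release, rise and turn toward the rule.

drive_tool(
  increments=[
    {"delta_pos":[0,0,-1],"turn":0,"jaw":-0.2},
    {"delta_pos":[0,0,0],"turn":0,"jaw":0.3},
    {"delta_pos":[0,0,0],"turn":0,"jaw":1},
    {"delta_pos":[0,0,0],"turn":0,"jaw":1},
    {"delta_pos":[0,0,-20],"turn":0,"jaw":1},
    {"delta_pos":[0,0,-30],"turn":0,"jaw":1},
    {"delta_pos":[0,0,-35],"turn":0,"jaw":1},
    {"delta_pos":[0,0,-30],"turn":-0.095,"jaw":1},
  ],
)

```text
time: 10.33
tool_pos: [0.5025, 0.0115, 0.379]
tcp_rot: [-3.091, -0.56, 0.001]
wrist_force: [0.9, -0.3, -0.1]
width: 0.998
grip_force: 0.0
```

drive_tool(
  increments=[
    {"delta_pos":[0,0,0],"turn":-0.12,"jaw":1},
    {"delta_pos":[0,0,0],"turn":-0.12,"jaw":1},
    {"delta_pos":[0,0,0],"turn":-0.12,"jaw":1},
    {"delta_pos":[0,0,0],"turn":-0.12,"jaw":1},
    {"delta_pos":[35,0,0],"turn":0,"jaw":1},
    {"delta_pos":[35,0,0],"turn":0,"jaw":1},
    {"delta_pos":[20,0,0],"turn":0,"jaw":1},
    {"delta_pos":[0,0,0],"turn":0,"jaw":1},
  ],
)

```text
time: 11.0
tool_pos: [0.5649, 0.0807, 0.3776]
tcp_rot: [-2.868, -1.281, -0.003]
wrist_force: [-0.0, 0.1, -0.2]
width: 0.998
grip_force: 0.0
```

drive_tool(
  increments=[
    {"delta_pos":[0,0,0],"turn":0,"jaw":1},
    {"delta_pos":[0,0,0],"turn":0,"jaw":1},
    {"delta_pos":[0,0,0],"turn":0,"jaw":1},
  ],
)

```text
time: 11.25
tool_pos: [0.5622, 0.0778, 0.3773]
tcp_rot: [-2.87, -1.277, 0.002]
wrist_force: [-0.5, 0.8, 0.1]
width: 1.001
grip_force: 0.0
```

```bash
python3 - <<'E'
from h import *;import pickle
im,k=cam('wrist','w5.png');pickle.dump(k,open('k5.pkl','wb'));print(tcp().round(4))
for p in((.6266,.1476,.068),(.5,.0088,.125),(.63,.05,.046)):print(proj(k,p))
cv2.imwrite('pics/w5b.png',cv2.resize(im[:,:,::-1],(800,600)))
E
```

```text
[[ 6.697e-01  7.426e-01 -6.000e-04  5.622e-01]
 [ 7.426e-01 -6.697e-01 -3.000e-04  7.770e-02]
 [-6.000e-04 -3.000e-04 -1.000e+00  3.775e-01]
 [ 0.000e+00  0.000e+00  0.000e+00  1.000e+00]]
[280.71188123  80.24061039]
[279.34294486 334.50379215]
[356.33012606 165.99463962]
```

View pics/w5b.png

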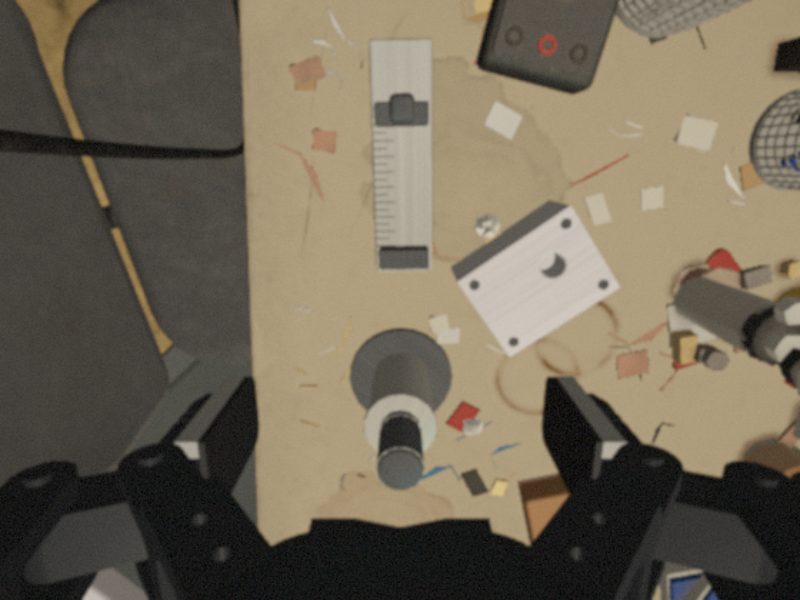

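Rod hangs properly at (400,465). The sliding jaw's inner bottom edge is at y≈125, the fixed jaw's at y≈246, tab top at (402,105). I'll refine the edges by profile and compute the gap.

```bash
python3 - <<'E'
from h import *;import pickle
k=pickle.load(open('k5.pkl','rb'));s=1.4286;T=tcp()
im=cv2.cvtColor(cv2.imread('pics/w5.png'),cv2.COLOR_BGR2GRAY).astype(float)
for c in((292,297),(268,273)): print([int(x) for x in im[60:195,c[0]:c[1]].mean(1)])
for n,x,y,z in(('tabtop',402.5,104,.068),('slide',402,125,.012),('fixed',403.5,246,.012),('bedtop',400.5,39,.012),('bedbot',403.5,269,.012)):
  p=atz(k,x/s,y/s,z);print(n,p.round(4),(T[:3,:3].T@(p-T[:3,3])*1000).round(1))
E
```

```text
[177, 177, 176, 177, 176, 177, 179, 177, 177, 172, 146, 106, 85, 86, 87, 89, 90, 89, 90, 89, 88, 90, 88, 94, 91, 89, 88, 111, 151, 173, 177, 177, 176, 175, 177, 177, 176, 174, 175, 176, 176, 176, 176, 176, 175, 175, 176, 175, 175, 176, 175, 174, 175, 174, 174, 175, 174, 173, 174, 174, 174, 173, 173, 174, 173, 174, 173, 172, 174, 174, 173, 173, 172, 173, 172, 172, 172, 172, 171, 172, 172, 172, 171, 171, 172, 171, 171, 170, 170, 172, 170, 172, 170, 170, 170, 170, 171, 170, 170, 170, 170, 169, 169, 169, 168, 170, 169, 171, 170, 169, 165, 145, 100, 54, 55, 75, 87, 90, 88, 88, 90, 86, 88, 87, 88, 87, 92, 114, 147, 165, 163, 162, 159, 159, 160]
[174, 174, 174, 175, 174, 174, 172, 170, 168, 163, 145, 114, 86, 84, 86, 85, 86, 88, 87, 87, 89, 86, 87, 91, 90, 91, 89, 94, 124, 156, 170, 171, 165, 166, 172, 173, 170, 161, 153, 159, 170, 173, 169, 162, 162, 169, 172, 169, 161, 153, 158, 168, 171, 167, 161, 161, 169, 171, 169, 157, 150, 158, 167, 169, 167, 160, 161, 167, 169, 165, 152, 153, 166, 169, 166, 158, 155, 162, 168, 166, 158, 149, 155, 164, 169, 164, 155, 157, 166, 167, 163, 149, 151, 164, 167, 164, 152, 155, 164, 167, 162, 150, 150, 163, 166, 162, 153, 156, 164, 168, 163, 140, 96, 52, 45, 67, 81, 87, 87, 89, 90, 89, 90, 89, 89, 88, 89, 104, 135, 161, 167, 161, 159, 160, 159]
tabtop [0.6308 0.1511 0.068 ] [100.6   1.8 309.4]
slide [0.6261 0.146  0.012 ] [ 93.7   1.8 365.4]
fixed [0.5733 0.0857 0.012 ] [ 13.6   2.9 365.5]
bedtop [0.6594 0.1844 0.012 ] [144.6   0.8 365.4]
bedbot [0.5623 0.0734 0.012 ] [ -2.9   3.  365.5]
```

Gap is about 79.5 mm by geometry and by tick count. Target is 22.7 mm, so −57 mm of travel. I'll approach the tab with partly closed fingers.

drive_tool(
  increments=[
    {"delta_pos":[35,1,0],"turn":0,"jaw":0},
    {"delta_pos":[35,1,0],"turn":0,"jaw":0},
    {"delta_pos":[28,0,0],"turn":0,"jaw":0},
    {"delta_pos":[0,0,40],"turn":0,"jaw":0},
    {"delta_pos":[0,0,40],"turn":0,"jaw":0},
    {"delta_pos":[0,0,0],"turn":0,"jaw":0},
    {"delta_pos":[0,0,0],"turn":0,"jaw":0},
  ],
)

```text
time: 11.88
tool_pos: [0.6281, 0.149, 0.2947]
tcp_rot: [-2.869, -1.276, 0.012]
wrist_force: [-0.7, 0.0, 0.3]
width: 0.501
grip_force: 0.0
```

```bash
python3 - <<'E'
from h import *;import pickle
im,k=cam('wrist','w6.png');T=tcp();print(T.round(4),bot.read_state()['width'])
s=1.4286
print([proj(k,(.628,.148,.068))*s, proj(k,(.6308,.1511,.068))*s, proj(k,tuple(T[:3,3]+T[:3,:3]@[0,0,.155]))*s])
cv2.imwrite('pics/w6b.png',cv2.resize(im[:,:,::-1],(800,600)))
E
```

```text
[[ 6.697e-01  7.426e-01 -1.800e-03  6.295e-01]
 [ 7.426e-01 -6.697e-01 -4.000e-04  1.492e-01]
 [-1.500e-03 -1.000e-03 -1.000e+00  2.977e-01]
 [ 0.000e+00  0.000e+00  0.000e+00  1.000e+00]] 0.5020916633690081
[array([402.40853764, 330.32836945]), array([402.42762303, 321.18327376]), array([403.09787206, 416.19317487])]
```

View pics/w6b.png

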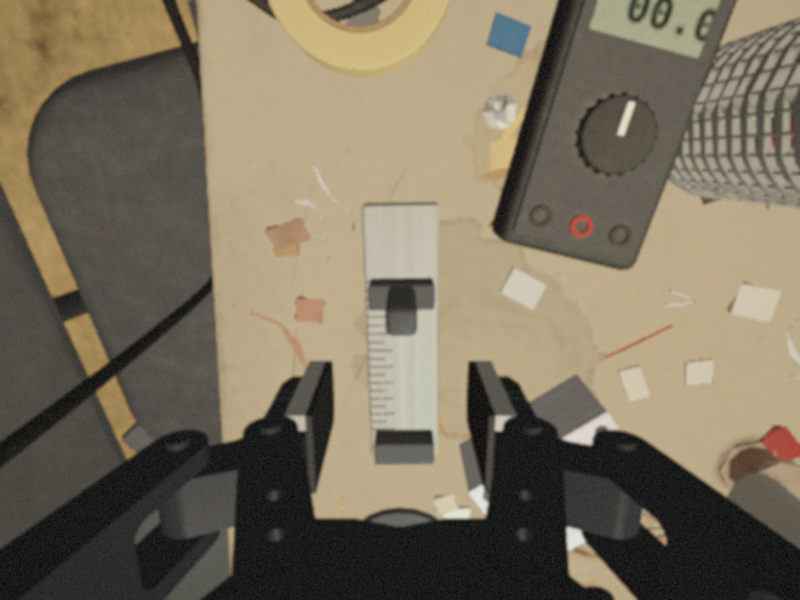

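Tab top at (402,322) is aligned between the fingers. The right finger clears the multimeter. Descend and grip.

drive_tool(
  increments=[
    {"delta_pos":[1,0,30],"turn":0,"jaw":0},
    {"delta_pos":[0,0,30],"turn":0,"jaw":0},
    {"delta_pos":[0,0,22],"turn":0,"jaw":0},
    {"delta_pos":[0,0,6],"turn":0,"jaw":-0.2},
    {"delta_pos":[0,0,0],"turn":0,"jaw":-0.4},
    {"delta_pos":[0,0,0],"turn":0,"jaw":-1},
    {"delta_pos":[0,0,0],"turn":0,"jaw":-1},
    {"delta_pos":[0,0,0],"turn":0,"jaw":-1},
  ],
  grip_force=40,
)

```text
time: 12.6
tool_pos: [0.6304, 0.1517, 0.2122]
tcp_rot: [-2.868, -1.277, -0.001]
wrist_force: [-5.5, 4.0, -1.8]
width: 0.158
grip_force: 40.1
```

drive_tool(
  increments=[
    {"delta_pos":[0,0,0],"turn":0,"jaw":-1},
    {"delta_pos":[0,0,0],"turn":0,"jaw":-1},
    {"delta_pos":[0,0,0],"turn":0,"jaw":-1},
  ],
)

```text
time: 12.85
tool_pos: [0.6303, 0.1517, 0.2122]
tcp_rot: [-2.868, -1.277, -0.001]
wrist_force: [-5.5, 3.5, -1.2]
width: 0.157
grip_force: 40.1
```

drive_tool(
  increments=[
    {"delta_pos":[-5,-0.8,0],"turn":0,"jaw":-1},
    {"delta_pos":[-10,0,0],"turn":0,"jaw":-1},
    {"delta_pos":[-12,0.4,0],"turn":0,"jaw":-1},
    {"delta_pos":[-12,0.4,0],"turn":0,"jaw":-1},
    {"delta_pos":[-10,0,0],"turn":0,"jaw":-1},
    {"delta_pos":[-6,0,0],"turn":0,"jaw":-1},
    {"delta_pos":[0,0,0],"turn":0,"jaw":-1},
    {"delta_pos":[0,0,0],"turn":0,"jaw":-1},
  ],
)

```text
time: 13.52
tool_pos: [0.5934, 0.1096, 0.2122]
tcp_rot: [-2.87, -1.277, -0.001]
wrist_force: [-5.4, 1.7, 3.0]
width: 0.155
grip_force: 40.6
```

drive_tool(
  increments=[
    {"delta_pos":[0,0,0],"turn":0,"jaw":-1},
    {"delta_pos":[0,0,0],"turn":0,"jaw":-1},
  ],
)

```text
time: 13.68
tool_pos: [0.5936, 0.1098, 0.2122]
tcp_rot: [-2.87, -1.278, -0.001]
wrist_force: [-5.4, 2.6, 2.4]
width: 0.16
grip_force: 40.7
```

```bash
python3 -c "
from h import *
T=tcp();d=T[:2,3]-[.6303,.1517];print(T.round(4),np.hypot(*d))"
```

```text
[[ 6.692e-01  7.431e-01  2.000e-04  5.936e-01]
 [ 7.431e-01 -6.692e-01  5.000e-04  1.098e-01]
 [ 5.000e-04 -2.000e-04 -1.000e+00  2.122e-01]
 [ 0.000e+00  0.000e+00  0.000e+00  1.000e+00]] 0.055692701223620626
```

drive_tool(
  increments=[
    {"delta_pos":[-1,-0.5,0],"turn":0,"jaw":-1},
    {"delta_pos":[0,0,0],"turn":0,"jaw":-1},
    {"delta_pos":[0,0,0],"turn":0,"jaw":-0.4},
    {"delta_pos":[0,0,0],"turn":0,"jaw":-0.1},
    {"delta_pos":[0,0,0],"turn":0,"jaw":0},
    {"delta_pos":[0,0,-20],"turn":0,"jaw":0},
    {"delta_pos":[0,0,-35],"turn":0,"jaw":0},
    {"delta_pos":[0,0,-35],"turn":0,"jaw":0},
  ],
)

```text
time: 14.35
tool_pos: [0.5922, 0.1088, 0.2991]
tcp_rot: [-2.87, -1.277, 0.005]
wrist_force: [0.5, -0.4, -0.0]
width: 0.501
grip_force: 0.0
```

drive_tool(
  increments=[
    {"delta_pos":[0,0,-40],"turn":0,"jaw":0},
    {"delta_pos":[-20,0,-40],"turn":0,"jaw":0.5},
    {"delta_pos":[-15,0,0],"turn":0,"jaw":1},
    {"delta_pos":[0,0,0],"turn":0,"jaw":1},
    {"delta_pos":[0,0,0],"turn":0,"jaw":1},
    {"delta_pos":[0,0,0],"turn":0,"jaw":1},
  ],
)

```text
time: 14.85
tool_pos: [0.57, 0.0842, 0.3758]
tcp_rot: [-2.87, -1.277, 0.002]
wrist_force: [0.8, 1.1, -1.8]
width: 1.002
grip_force: 0.0
```

```bash
python3 - <<'E'
from h import *;import pickle
im,k=cam('wrist','w7.png');T=tcp();pickle.dump(k,open('k7.pkl','wb'));print(T.round(4),bot.read_state()['width'])
p=proj(k,(.5733,.0857,.012));u,v=map(int,p);print(p)
c=im[max(v-90,0):v+90,max(u-100,0):u+140,::-1];print(max(v-90,0),max(u-100,0),c.shape)
cv2.imwrite('pics/w7b.png',cv2.resize(c,None,fx=3.3,fy=3.3,interpolation=2))
E
```

```text
[[ 6.693e-01  7.430e-01 -2.400e-03  5.701e-01]
 [ 7.430e-01 -6.693e-01 -1.000e-04  8.440e-02]
 [-1.700e-03 -1.700e-03 -1.000e+00  3.752e-01]
 [ 0.000e+00  0.000e+00  0.000e+00  1.000e+00]] 1.0021721820923843
[281.12785834 182.36749741]
92 181 (180, 240, 3)
```

View pics/w7b.png

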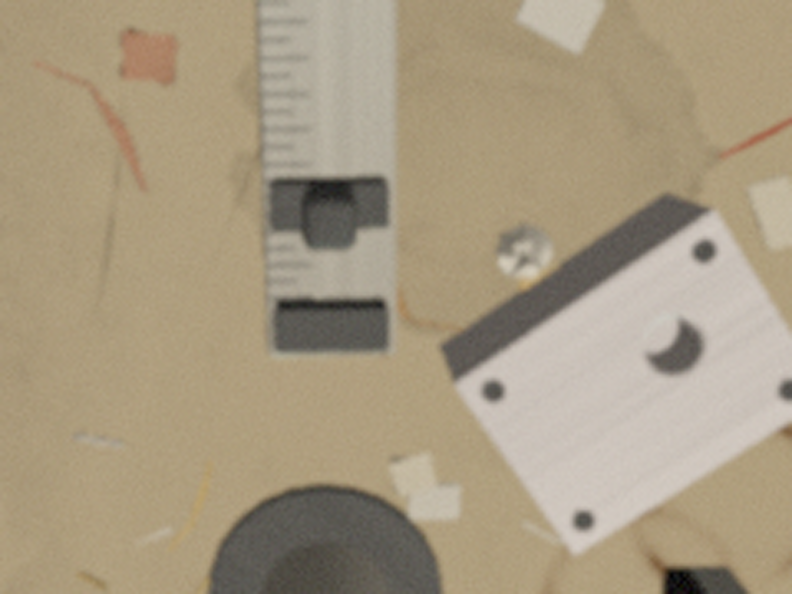

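```bash
python3 - <<'E'
from h import *;import pickle
k=pickle.load(open('k7.pkl','rb'))
f=lambda y,z:atz(k,181+330/3.3,92+y/3.3,z)[:2]
n=lambda a,b:np.hypot(*(a-b))*1000
print('gap',n(f(229,.028),f(307,.028)),n(f(229,.028),f(298,.012)),'slide thick',n(f(229,.028),f(180,.028)),'fixed thick',n(f(307,.028),f(351,.028)))
im=cv2.cvtColor(cv2.imread('pics/w7.png'),cv2.COLOR_BGR2GRAY).astype(float)
print([int(x) for x in im[140:205,264:271].mean(1)]);print([int(x) for x in im[140:205,291:297].mean(1)])
E
```

```text
gap 22.711957563143216 23.295567444739586 slide thick 13.822622050688844 fixed thick 13.212697538805138
[165, 153, 155, 167, 164, 140, 91, 65, 78, 85, 88, 89, 88, 91, 89, 85, 87, 87, 87, 88, 87, 102, 134, 158, 168, 165, 154, 149, 159, 166, 164, 152, 147, 157, 167, 165, 153, 151, 159, 166, 164, 150, 114, 74, 53, 62, 78, 88, 90, 91, 89, 90, 91, 91, 90, 91, 93, 98, 127, 157, 166, 163, 160, 159, 159]
[173, 173, 173, 170, 155, 120, 74, 68, 80, 89, 88, 89, 87, 87, 88, 86, 88, 87, 88, 91, 111, 143, 162, 170, 171, 170, 169, 170, 169, 169, 169, 168, 169, 170, 169, 169, 168, 168, 169, 169, 166, 151, 112, 64, 42, 62, 80, 87, 87, 88, 88, 88, 87, 87, 87, 88, 88, 100, 128, 150, 160, 159, 161, 160, 160]
```

The gap reads about 23 mm against a measured depth of 22.7 mm, and the thickness check matches. Handing in.

```bash
python3 -c "
from h import *
print(bot.finish_job())"
```

```text
the job is handed in; nothing more can be done
None
```

I measured the hole at about 22.7 mm deep, hung the rod back in its stand, and set the gap rule to about 23 mm by the wrist camera. The job is handed in; no verdict came back.

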